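# Park the microscope objectives in their colour-coded cups

## Robot

A 6-joint arm with a two-finger parallel gripper is mounted at the origin on the work surface. World frame = base frame: x ahead of the robot, y to its left, z up, the work surface at z = 0. Lengths are in m, angles in rad, forces in N, time in s.
With the tool pointing down it reaches from about 0.325 to 0.9 m from the base axis. Payload 6.1 kg.
Tool frame: the origin (TCP) lies on the mounting face of the last link; the fingertips stand tcp_to_tips ahead of it and the grasp point (between the pads) lies 164 mm ahead of it (tcp_to_tips is the distance from the TCP to the fingertips, in m); z points along the fingers, y is the direction in which the jaws open and shut (so a half turn about z gives the same grasp; the last joint's range is limited). The gripper opens to 87 mm and grips with 3 to 60 N. Pads are 19 mm wide; open, the fingers measure 117 mm over their backs; the gripper's body (75 mm by 190 mm) begins 51 mm behind the grasp point.
Start: joints at [-1.367, 0.22, 1.526, -0, 1.395, -0.126], TCP at [0.202, -0.591, 0.405] pointing down, gripper open.
Joint ranges: [-2.98, 2.98], [-0.91, 2.08], [0.09, 2.57], [-1.24, 4.39], [0.2, 2.65], [-2.68, 2.68]. Speed limits (rad/s): [2.57, 2.57, 3.01, 3.14, 3.14, 3.14].

## Interface

Orientations are given as a unit quaternion [x, y, z, w].
In Python, from cell import sense, grab_frame, camera_info, hand_in, tcp_to_tips gives the robot as it stands.
- The arm moves only by the tool step_arm, never from a script. Its argument "rows" is a list of rows, each a list of 6 numbers: the shift along the tool's x, y, z in m, then the turn, a rotation vector about the tool's x, y, z in rad. A call has 1 to 8 rows; each row is the pose to reach, as a shift and turn from the pose measured when the call began, along the tool's axes at that moment; what a row does not reach only later rows make up. A row lasts 1/8 s, in which the tool goes at most 62.5 mm and 10.7 degrees, less where a joint would pass 70% of its speed; a pose out of reach is approached as far as the arm can. A call with a gripper value outside its range is refused whole. "hand" is the finger opening in m, from 0 to 0.087, set as the call begins (left out, the last holds). The fingers move at their own pace and stop on an object; "newtons" is the grip in N (left out, the last holds). Time passes only in rows, so rows that repeat a pose let the fingers close. It gives the time, the measured TCP pose, the force and the opening at its end, in the units of the state.
- sense(): the state, without advancing time (a new reading comes with each control period).
- grab_frame(name): name is "scene" or "side" or "wrist"; returns (picture, depth): 384x512x3 uint8, blue, green, red; 384x512 float32, m along the optical axis (not along the pixel's ray), 0 where there is no reading.
- camera_info(name): a dict with "fx", "fy", "cx", "cy" (pixels), "k1" (the pictures are not rectified: a ray, as slopes to the right and down, at radius r is drawn at 1 + k1 r^2 times it, then the intrinsics apply), "T" (4x4, takes a point from camera to world coordinates). Camera axes: x right, y up, looking along -z (the intrinsics and any distortion apply to the point x, -y, -z); pixel columns grow to the right and rows downward; lengths in m; the calibration is good to about 2 mm. A picture is of the moment at which its call begins: read the wrist's pose just before it. camera_info takes no time and is no camera call; for the wrist camera it gives the pose at the moment of the call.
- hand_in(): hands the job in, once; it reports no verdict.
The state is a dict: "t": time; "joints": joint angles; "joint_vel": joint speeds; "joint_torque": joint torques, N m; "eef_pos": TCP position; "orientation": TCP orientation; "wrist_force": force on the tool from outside, world axes, zero at the start; "ft_torque": the same for the moment, N m; "width": finger opening in m.
Only numpy, scipy, OpenCV 4.12 (cv2) and the standard library are available. Lean on these libraries where they do the work, as an engineer would, in place of code of your own. Each camera call takes 0.05 s, during which the arm holds its last target.

## Task

Put each of the four microscope objectives into the parking cup of its own colour, so that it stands upright on the floor of the cup, nose up. They are delicate optics: lower each one in and let go only when it stands, never drop one or knock one over, and leave the amber bottle and the specimen dish where they are.

Things in the scene. Friction and masses are not known exactly. Their poses are not given: they have to be found in the camera images.
- obj_red: microscope objective lens, loose, standing upright nose up: aluminium barrel 32 mm diameter and 36 mm high, with a red band on the top 9 mm of the barrel and a red cone above it, then a thin steel nose; 52 mm high in all, about 0.11 to 0.23 kg. Origin: centre of its underside (foot of the barrel); z up along the barrel.
- obj_yellow: microscope objective lens, loose, standing upright nose up: aluminium barrel 32 mm diameter and 38 mm high, with a yellow band on the top 9 mm of the barrel and a yellow cone above it, then a thin steel nose; 54 mm high in all, about 0.11 to 0.23 kg. Origin: centre of its underside (foot of the barrel); z up along the barrel.
- obj_green: microscope objective lens, loose, standing upright nose up: aluminium barrel 32 mm diameter and 42 mm high, with a green band on the top 9 mm of the barrel and a green cone above it, then a thin steel nose; 58 mm high in all, about 0.11 to 0.23 kg. Origin: centre of its underside (foot of the barrel); z up along the barrel.
- obj_blue: microscope objective lens, loose, standing upright nose up: aluminium barrel 32 mm diameter and 46 mm high, with a blue band on the top 9 mm of the barrel and a blue cone above it, then a thin steel nose; 62 mm high in all, about 0.11 to 0.23 kg. Origin: centre of its underside (foot of the barrel); z up along the barrel.
- cup_red: red parking cup, fixed to the bench: black base plate 62 x 62 mm and 6 mm thick (its top is the cup's floor), on it a round red wall 50 mm inside diameter, 60 mm outside, its rim 16 mm above the bench, open at the top. Origin: centre of the underside, on the bench; z up.
- cup_yellow: yellow parking cup, fixed to the bench: black base plate 62 x 62 mm and 6 mm thick (its top is the cup's floor), on it a round yellow wall 50 mm inside diameter, 60 mm outside, its rim 16 mm above the bench, open at the top. Origin: centre of the underside, on the bench; z up.
- cup_green: green parking cup, fixed to the bench: black base plate 62 x 62 mm and 6 mm thick (its top is the cup's floor), on it a round green wall 50 mm inside diameter, 60 mm outside, its rim 16 mm above the bench, open at the top. Origin: centre of the underside, on the bench; z up.
- cup_blue: blue parking cup, fixed to the bench: black base plate 62 x 62 mm and 6 mm thick (its top is the cup's floor), on it a round blue wall 50 mm inside diameter, 60 mm outside, its rim 16 mm above the bench, open at the top. Origin: centre of the underside, on the bench; z up.
- bottle: bystander: closed amber glass bottle with black cap, loose, upright, 32 mm diameter, 60 mm high. Origin: centre of its underside.
- dish: bystander: flat closed round specimen dish with white rim and brown centre, loose, 57 mm diameter, 15 mm high. Origin: centre of its underside. (A grey slide holder 82 x 34 x 9 mm, fixed and not listed, also lies among the things. These two, the bottle, objectives and cups have their centres at least 0.10 m apart; nothing else stands in this working area.)

How it is judged:
At the end, for the whole second after the job is handed in: Each of the red, yellow, green and blue objectives stands in the cup of its own colour: axis within 12 mm of the cup centre, underside on the cup floor (6 mm above the bench, within 3 mm), tilt under 0.1 rad, at rest (horizontal distance between obj_red and cup_red below 0.012 m and z of obj_red in the frame of cup_red between 0.003 and 0.009 m and angle between each of obj_red, obj_yellow, obj_green, obj_blue's own z axis and vertical below 0.1 rad and linear speed of each of obj_red, obj_yellow, obj_green, obj_blue below 0.02 m/s and angular speed of each of obj_red, obj_yellow, obj_green, obj_blue below 0.2 rad/s and horizontal distance between obj_yellow and cup_yellow below 0.012 m and z of obj_yellow in the frame of cup_yellow between 0.003 and 0.009 m and horizontal distance between obj_green and cup_green below 0.012 m and z of obj_green in the frame of cup_green between 0.003 and 0.009 m and horizontal distance between obj_blue and cup_blue below 0.012 m and z of obj_blue in the frame of cup_blue between 0.003 and 0.009 m); the robot touches nothing.
It fails at once if an objective is knocked over (tilted more than 50 degrees) (angle between any of obj_red, obj_yellow, obj_green, obj_blue's own z axis and vertical above 0.87 rad).
It fails at once if an objective is dropped (moves faster than 0.6 m/s, a fall of some 18 mm, with no finger on it) ((linear speed of obj_red above 0.6 m/s and contact force between the fingers and obj_red below 0.05 N) or (linear speed of obj_yellow above 0.6 m/s and contact force between the fingers and obj_yellow below 0.05 N) or (linear speed of obj_green above 0.6 m/s and contact force between the fingers and obj_green below 0.05 N) or (linear speed of obj_blue above 0.6 m/s and contact force between the fingers and obj_blue below 0.05 N)).
It fails at once if the bottle is moved more than 30 mm or tipped (distance of bottle from where it was at the start of the episode above 0.03 m or angle between bottle's own z axis and vertical above 0.5 rad).
It fails at once if the dish is moved more than 30 mm or tipped (distance of dish from where it was at the start of the episode above 0.03 m or angle between dish's own z axis and vertical above 0.5 rad).
It also fails if it takes over 104 s, if anything falls off the work surface, if the arm or the gripper's body presses on something with over 40 N, if the wrist force passes 120 N, or if a joint passes its speed limit or range.

## Working session

There is one attempt and no reset: what is moved stays moved. The work goes in short steps, Python scripts to look and compute and a tool call to move; the robot and the scene stay as the last step left them, time stands still between calls to the robot, and variables do not carry over. Pictures are saved under pics/ and viewed, and the job is handed in when it is done.

Besides the shell and the picture viewer there is one more tool, called after "Call:" as name(argument=value, ...) on one line, values as JSON. step_arm: Moves the arm, as the interface text tells. Its arguments: {"type":"object","properties":{"rows":{"type":"array","items":{"type":"array","items":{"type":"number"}}},"hand":{"type":"number"},"newtons":{"type":"number"}},"required":["rows"]}

```bash
mkdir -p pics; ls
python3 - <<'E'
from cell import *
import cv2
print(sense()); print(tcp_to_tips)
for n in ["scene","side","wrist"]:
    i=camera_info(n); print(n,i)
    p,d=grab_frame(n); cv2.imwrite(f"pics/a_{n}.png",p); import numpy as np; np.save(f"pics/a_{n}.npy",d)
E
```

```text
pics
{'t': 0.0, 'joints': array([-1.36711884e+00,  2.21234492e-01,  1.52763523e+00,  1.39173043e-05,
        1.39470070e+00, -1.26124898e-01]), 'joint_vel': array([ 0.000324  , -0.00021777, -0.0012157 ,  0.00048419,  0.0016352 ,
        0.00079803]), 'joint_torque': array([-2.67613186e-04, -4.94621372e+01, -3.87373102e+01,  6.99128537e-02,
        5.74765925e-02, -1.39693898e-04]), 'eef_pos': array([ 0.20233744, -0.59104919,  0.40361896]), 'orientation': array([ 9.86434299e-01,  1.64153575e-01, -3.14910333e-05, -9.88407854e-04]), 'wrist_force': array([ 0.07838245, -0.71195281, -0.56493811]), 'ft_torque': array([0.01833218, 0.00509089, 0.03622358]), 'width': 0.08709443317896942}
0.1822
scene {'fx': 391.48342315096636, 'fy': 391.48342315096636, 'cx': 250.81751045374577, 'cy': 192.60236834944405, 'k1': 0.03655462004823435, 'T': array([[ 0.86615481, -0.35623827,  0.35052838,  0.82549711],
       [ 0.49976451,  0.62209369, -0.6026897 , -0.61374919],
       [-0.00336035,  0.69720423,  0.71686468,  0.7862262 ],
       [ 0.        ,  0.        ,  0.        ,  1.        ]])}
side {'fx': 412.8
[... 152 characters left out ...]
159, -0.24579356,  0.18726263],
       [-0.32938431, -0.58874325,  0.73816486,  0.82143845],
       [ 0.01767338,  0.7778107 ,  0.62825008,  0.7504523 ],
       [ 0.        ,  0.        ,  0.        ,  1.        ]])}
wrist {'fx': 328.92689664102437, 'fy': 328.92689664102437, 'cx': 257.1624651270791, 'cy': 192.6084373168043, 'k1': -0.01708539443549115, 'T': array([[ 3.24371014e-01,  9.05804802e-01,  2.72582293e-01,
         2.77535277e-01],
       [-9.45929417e-01,  3.10913489e-01,  9.24680505e-02,
        -5.66026765e-01],
       [-9.91507423e-04, -2.87837565e-01,  9.57678732e-01,
         3.83553941e-01],
       [ 0.00000000e+00,  0.00000000e+00,  0.00000000e+00,
         1.00000000e+00]])}
```

View pics/a_scene.png

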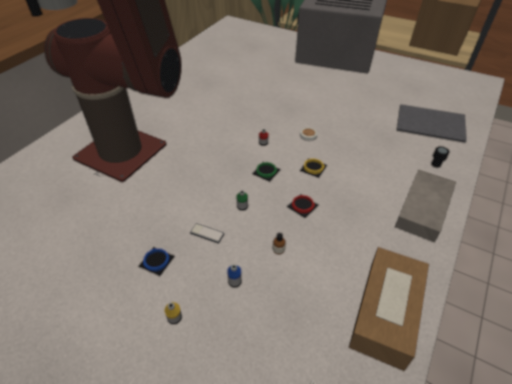

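View pics/a_side.png

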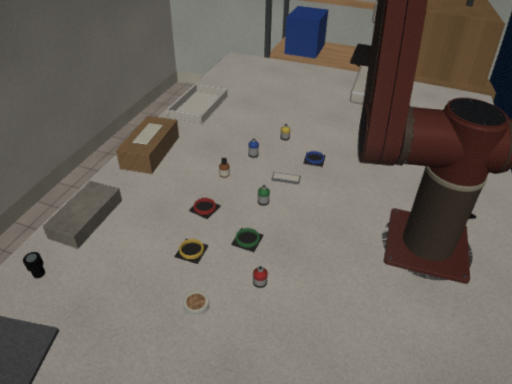

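View pics/a_wrist.png

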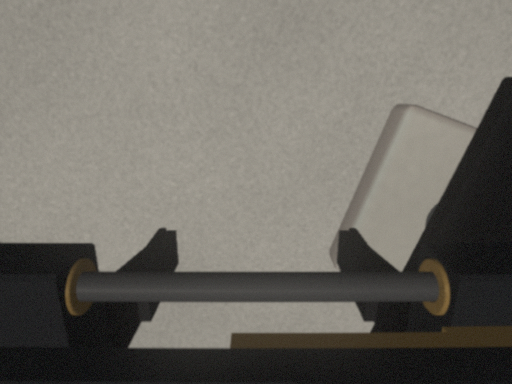

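```bash
cat > h.py <<'E'
import numpy as np, cv2
from cell import *
def rays(ci,uv):
    uv=np.atleast_2d(np.float64(uv))
    K=np.array([[ci["fx"],0,ci["cx"]],[0,ci["fy"],ci["cy"]],[0,0,1]])
    n=cv2.undistortPoints(uv[:,None],K,np.array([ci["k1"],0,0,0,0.]))[:,0]
    return np.c_[n[:,0],-n[:,1],-np.ones(len(n))]
def at_z(ci,uv,z):
    r=rays(ci,uv)@ci["T"][:3,:3].T; o=ci["T"][:3,3]
    return o+r*((z-o[2])/r[:,2])[:,None]
def cloud(ci,d):
    h,w=d.shape; v,u=np.mgrid[:h,:w]
    r=rays(ci,np.c_[u.ravel(),v.ravel()])*d.reshape(-1,1)
    return (r@ci["T"][:3,:3].T+ci["T"][:3,3]).reshape(h,w,3)
E
python3 - <<'E'
from h import *
for n in ["scene","side"]:
    ci=camera_info(n); d=np.load(f"pics/a_{n}.npy"); p=cv2.imread(f"pics/a_{n}.png")
    P=cloud(ci,d); 
    m=((P[...,2]>0.004)&(P[...,2]<0.075)&(d>0)).astype(np.uint8)
    k,l,st,ce=cv2.connectedComponentsWithStats(m)
    print(n, "table z", np.median(P[250:300,200:300,2]))
    for i in range(1,k):
        if 40<st[i,4]<800:
            q=P[l==i]; c=p[l==i]; 
            mx=q.max(0);mn=q.min(0)
            print(np.round(ce[i]),st[i,4],"mid",np.round((mx+mn)/2,3)[:2],"ext",np.round(mx-mn,3)[:2],"z",np.round(mx[2],3),"bgr",c[np.argmax(c.max(1).astype(int)-c.min(1))])
E
```

```text
scene table z 0.00037598269876309987
[453.   5.] 608 mid [0.652 1.672] ext [0.251 0.159] z 0.048 bgr [ 58  86 113]
[491.  15.] 122 mid [0.848 1.54 ] ext [0.031 0.028] z 0.074 bgr [36 47 66]
[308. 133.] 187 mid [0.473 0.361] ext [0.055 0.056] z 0.019 bgr [ 70 101 136]
[263. 137.] 143 mid [0.364 0.255] ext [0.035 0.034] z 0.054 bgr [ 26  29 101]
[440. 156.] 264 mid [0.86  0.421] ext [0.039 0.044] z 0.06 bgr [132 140 148]
[313. 167.] 323 mid [0.55  0.224] ext [0.063 0.063] z 0.019 bgr [ 42 102 123]
[266. 170.] 324 mid [0.438 0.14 ] ext [0.066 0.062] z 0.02 bgr [42 73 34]
[241. 200.] 206 mid [ 0.446 -0.012] ext [0.033 0.031] z 0.062 bgr [43 77 34]
[302. 205.] 415 mid [0.587 0.07 ] ext [0.07  0.069] z 0.02 bgr [ 27  29 104]
[207. 232.] 367 mid [ 0.417 -0.136] ext [0.086 0.044] z 0.013 bgr [147 163 171]
[278. 244.] 230 mid [ 0.597 -0.091] ext [0.031 0.029] z 0.062 bgr [31 57 91]
[156. 260.] 584 mid [ 0.361 -0.264] ext [0.065 0.065] z 0.02 bgr [102  55  29]
[234. 275.] 286 mid [ 0.55  -0.219] ext [0.033 0.033] z 0.066 bgr [100  54  30]
[173. 313.] 295 mid [ 0.486 -0.356] ext [0.032 0.032] z
[... 688 characters left out ...]
24. 168.] 170 mid [ 0.594 -0.083] ext [0.031 0.026] z 0.06 bgr [ 43  70 108]
[285. 178.] 203 mid [ 0.417 -0.134] ext [0.083 0.046] z 0.013 bgr [132 148 151]
[263. 195.] 207 mid [ 0.445 -0.019] ext [0.032 0.056] z 0.062 bgr [ 65 108  57]
[204. 207.] 396 mid [0.589 0.071] ext [0.076 0.072] z 0.021 bgr [ 34  36 114]
[247. 238.] 486 mid [0.436 0.141] ext [0.065 0.066] z 0.02 bgr [48 84 43]
[191. 250.] 506 mid [0.549 0.225] ext [0.062 0.064] z 0.021 bgr [ 58 129 153]
[ 34. 264.] 387 mid [0.858 0.419] ext [0.043 0.041] z 0.058 bgr [109 116 120]
[260. 277.] 268 mid [0.364 0.248] ext [0.032 0.054] z 0.055 bgr [ 40  43 138]
[196. 303.] 530 mid [0.472 0.363] ext [0.058 0.058] z 0.019 bgr [ 71  97 129]
```

Call:
step_arm(rows=[[0.05,-0.02,0.0,0,0,0.08],[0.1,-0.04,0.02,0,0,0.16],[0.16,-0.06,0.04,0,0,0.24],[0.22,-0.085,0.06,0,0,0.33],[0.28,-0.11,0.08,0,0,0.33],[0.32,-0.125,0.1,0,0,0.33],[0.344,-0.134,0.104,0,0,0.33],[0.344,-0.134,0.104,0,0,0.33]])

```text
t: 1.15
eef_pos: [0.4854, -0.351, 0.299]
orientation: [1.0, 0.002, -0.001, -0.001]
wrist_force: [-1.0, -0.1, 0.3]
width: 0.087
```

```bash
cat >> h.py <<'E'
COL={"red":0,"yellow":28,"green":60,"blue":112}
HT={"red":52,"yellow":54,"green":58,"blue":62}
def wl(tag,colors=COL):
    ci=camera_info("wrist"); s=sense(); p,d=grab_frame("wrist"); cv2.imwrite(f"pics/{tag}.png",p)
    P=cloud(ci,d); m=((P[...,2]>0.004)&(P[...,2]<0.075)&(d>0)).astype(np.uint8)
    k,l,st,ce=cv2.connectedComponentsWithStats(m)
    print("tcp",np.round(s["eef_pos"],4),"q",np.round(s["orientation"],4),"t",s["t"],"w",s["width"],"F",np.round(s["wrist_force"],1))
    for i in range(1,k):
        if st[i,4]>150:
            q=P[l==i]; c=p[l==i]; mx=np.percentile(q,99.5,0);mn=np.percentile(q,.5,0)
            t=q[q[:,2]>mx[2]-.006]
            print(np.round(ce[i]),st[i,4],"box",st[i,:4],"mid",np.round((mx+mn)/2,4)[:2],"ext",np.round(mx-mn,3)[:2],"ztop",np.round(mx[2],3),"topmid",np.round((t.max(0)+t.min(0))/2,4)[:2],"bgr",c[np.argmax(c.max(1).astype(int)-c.min(1))])
    return ci,p,d,P
E
python3 -c "
from h import *
wl('b1')"
```

```text
tcp [ 0.4854 -0.351   0.299 ] q [ 1.0e+00  1.6e-03 -8.0e-04 -1.5e-03] t 1.15 w 0.08702025741762981 F [-1.  -0.1  0.3]
[ 80. 113.] 2720 box [46 91 72 47] mid [ 0.5507 -0.2215] ext [0.031 0.03 ] ztop 0.063 topmid [ 0.5504 -0.2202] bgr [109  61  36]
[265. 197.] 1671 box [245 172  42  50] mid [ 0.4852 -0.3576] ext [0.032 0.031] ztop 0.055 topmid [ 0.4848 -0.3579] bgr [ 67 135 163]
[ 19. 230.] 935 box [  0 216  41  27] mid [ 0.4469 -0.1351] ext [0.025 0.033] ztop 0.01 topmid [ 0.4465 -0.1353] bgr [154 166 171]
[175. 322.] 2076 box [139 302  67  42] mid [ 0.3536 -0.2683] ext [0.048 0.06 ] ztop 0.017 topmid [ 0.3548 -0.2665] bgr [101  51  21]
```

View pics/b1.png

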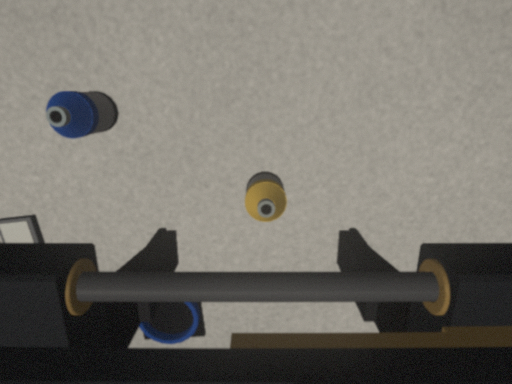

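Call:
step_arm(rows=[[0,0.0065,0.03,0,0,0],[0,0.0065,0.06,0,0,0],[0,0.0065,0.085,0,0,0],[0,0.0065,0.1025,0,0,0],[0,0.0065,0.1025,0,0,0],[0,0.0065,0.1025,0,0,0]])

```text
t: 1.95
eef_pos: [0.4848, -0.3592, 0.1983]
orientation: [1.0, 0.001, -0.0, -0.0]
wrist_force: [0.3, 0.0, 0.5]
width: 0.0869
```

Call:
step_arm(rows=[[0,0,0,0,0,0],[0,0,0,0,0,0],[0,0,0,0,0,0],[0,0,0,0,0,0],[0,0,0,0,0,0],[0,0,0,0,0,0]], hand=0.02, newtons=20)

```text
t: 2.7
eef_pos: [0.4848, -0.3591, 0.1982]
orientation: [1.0, 0.001, -0.0, -0.0]
wrist_force: [0.4, 1.6, 0.6]
width: 0.035
```

Call:
step_arm(rows=[[0,0,0,0,0,0],[0,0,0,0,0,0],[0,0,0,0,0,0]])

```text
t: 3.08
eef_pos: [0.4848, -0.359, 0.1982]
orientation: [1.0, 0.001, -0.0, -0.001]
wrist_force: [0.1, 1.2, -0.1]
width: 0.0316
```

Call:
step_arm(rows=[[0,0,-0.02,0,0,0],[0,0,-0.06,0,0,0],[0.005,-0.03,-0.1,0,0,0],[0.01,-0.08,-0.1,0,0,0],[0.02,-0.13,-0.1,0,0,0],[0.03,-0.18,-0.1,0,0,0],[0.03,-0.23,-0.1,0,0,0],[0.03,-0.28,-0.1,0,0,0]])

```text
t: 4.08
eef_pos: [0.5145, -0.0776, 0.2999]
orientation: [1.0, 0.001, 0.001, -0.0]
wrist_force: [0.1, 0.7, -0.9]
width: 0.0315
```

Call:
step_arm(rows=[[0.01,-0.05,0,0,0,0],[0.02,-0.1,0,0,0,0],[0.02,-0.15,0,0,0,0],[0.02,-0.2,0,0,0,0],[0.02,-0.25,0,0,0,0],[0.025,-0.28,0,0,0,0],[0.03,-0.3,0,0,0,0],[0.03,-0.3,0,0,0,0]])

```text
t: 5.08
eef_pos: [0.5444, 0.2233, 0.3009]
orientation: [1.0, 0.001, 0.001, -0.0]
wrist_force: [-0.9, -0.5, -0.9]
width: 0.0314
```

```bash
python3 -c "
from h import *
wl('b2')"
```

```text
tcp [0.5444 0.2233 0.3009] q [ 1.0e+00  1.4e-03  1.3e-03 -3.0e-04] t 5.075 w 0.03138535801818089 F [-0.9 -0.5 -0.9]
[440. 140.] 5571 box [393  96  95  87] mid [0.5878 0.07  ] ext [0.067 0.068] ztop 0.017 topmid [0.588  0.0698] bgr [ 49  52 161]
[256. 180.] 4793 box [220 146  73  70] mid [0.5517 0.2237] ext [0.061 0.061] ztop 0.017 topmid [0.5534 0.2236] bgr [ 81 170 205]
[100. 241.] 318 box [ 75 234  52  25] mid [0.4925 0.3648] ext [0.018 0.043] ztop 0.015 topmid [0.4917 0.3669] bgr [168 187 185]
```

View pics/b2.png

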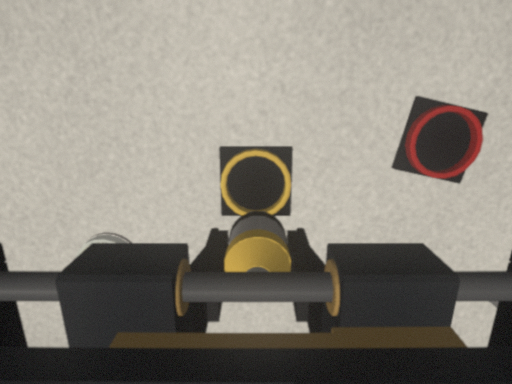

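Call:
step_arm(rows=[[0.006,-0.0005,0.0,0,0,0],[0.006,-0.0005,0.03,0,0,0],[0.006,-0.0005,0.06,0,0,0],[0.006,-0.0005,0.08,0,0,0],[0.006,-0.0005,0.09,0,0,0],[0.006,-0.0005,0.094,0,0,0],[0.006,-0.0005,0.096,0,0,0],[0.006,-0.0005,0.096,0,0,0]])

```text
t: 6.12
eef_pos: [0.5508, 0.2231, 0.2053]
orientation: [1.0, 0.001, 0.002, -0.0]
wrist_force: [-0.2, -0.1, -1.4]
width: 0.0319
```

Call:
step_arm(rows=[[0,0,0.0008,0,0,0],[0,0,0.0016,0,0,0],[0,0,0.002,0,0,0]])

```text
t: 6.5
eef_pos: [0.5512, 0.2231, 0.2041]
orientation: [1.0, 0.001, 0.002, -0.0]
wrist_force: [-1.7, -1.3, 5.1]
width: 0.0311
```

Contact with the floor (5 N). Release.

Call:
step_arm(rows=[[0,0,0,0,0,0],[0,0,0,0,0,0],[0,0,0,0,0,0],[0,0,0,0,0,0],[0,0,0,0,0,0],[0,0,0,0,0,0]], hand=0.085)

```text
t: 7.25
eef_pos: [0.5512, 0.2231, 0.2041]
orientation: [1.0, 0.001, 0.002, -0.0]
wrist_force: [0.2, 0.3, 0.3]
width: 0.0811
```

Call:
step_arm(rows=[[0,0,-0.01,0,0,0],[0,0,-0.04,0,0,0],[0,0,-0.08,0,0,0],[0,0,-0.095,0,0,0],[0,0,-0.095,0,0,0]])

```text
t: 7.88
eef_pos: [0.5512, 0.2232, 0.3005]
orientation: [1.0, 0.001, 0.003, -0.001]
wrist_force: [0.2, -0.3, 0.2]
width: 0.0849
```

```bash
python3 -c "
from h import *
wl('b3')"
```

```text
tcp [0.5512 0.2232 0.3005] q [ 1.0e+00  1.1e-03  3.5e-03 -7.0e-04] t 7.875 w 0.08490262143559509 F [ 0.2 -0.3  0.2]
[439. 149.] 5461 box [392 107  95  85] mid [0.5878 0.07  ] ext [0.068 0.069] ztop 0.017 topmid [0.5873 0.0701] bgr [ 40  46 137]
[256. 190.] 4917 box [220 156  73  72] mid [0.5516 0.2238] ext [0.062 0.061] ztop 0.061 topmid [0.552  0.2221] bgr [ 71 146 176]
[113. 257.] 756 box [ 97 242  37  30] mid [0.4897 0.3529] ext [0.024 0.03 ] ztop 0.016 topmid [0.4892 0.3521] bgr [ 81 114 147]
[335. 318.] 1558 box [307 302  63  31] mid [0.4266 0.1424] ext [0.039 0.06 ] ztop 0.017 topmid [0.4294 0.1431] bgr [53 97 46]
```

View pics/b3.png

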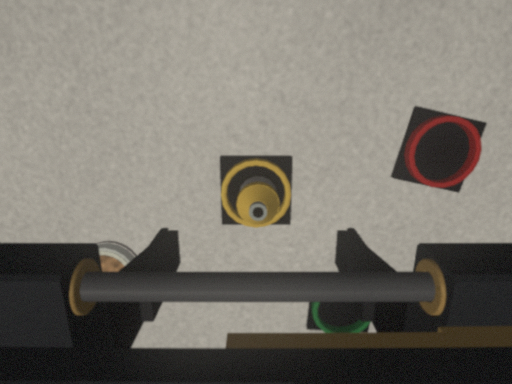

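Call:
step_arm(rows=[[-0.04,-0.007,0,0,-0.007,0.002],[-0.09,-0.014,0,0,-0.007,0.002],[-0.14,-0.022,0,0,-0.007,0.002],[-0.175,-0.027,0,0,-0.007,0.002],[-0.187,-0.029,0,0,-0.007,0.002],[-0.187,-0.029,0,0,-0.007,0.002]])

```text
t: 8.68
eef_pos: [0.3633, 0.2517, 0.2974]
orientation: [1.0, 0.0, -0.002, -0.0]
wrist_force: [0.6, 0.7, 0.7]
width: 0.0848
```

```bash
python3 -c "
from h import *
wl('b4')"
```

```text
tcp [0.3633 0.2517 0.2974] q [ 1.0e+00  5.0e-04 -1.7e-03 -0.0e+00] t 8.675 w 0.08477834520473108 F [0.6 0.7 0.7]
[110.  49.] 4956 box [71  9 80 82] mid [0.4729 0.3613] ext [0.053 0.054] ztop 0.017 topmid [0.4731 0.3618] bgr [ 92 128 165]
[395.  98.] 6309 box [351  57  90  84] mid [0.4376 0.1416] ext [0.062 0.062] ztop 0.017 topmid [0.4379 0.1415] bgr [ 63 105  57]
[251. 194.] 1660 box [230 169  42  50] mid [0.3653 0.2556] ext [0.032 0.031] ztop 0.053 topmid [0.3648 0.2557] bgr [ 53  60 140]
```

View pics/b4.png

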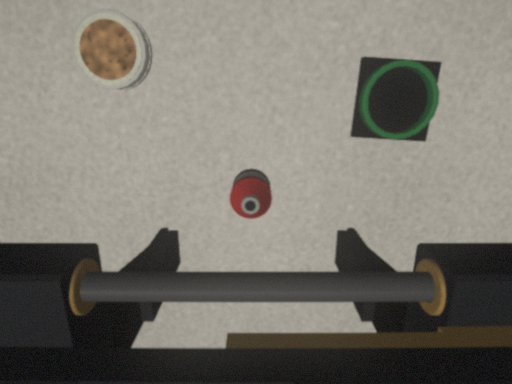

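Call:
step_arm(rows=[[0.0015,-0.004,0.03,0,0.003,0],[0.0015,-0.004,0.06,0,0.003,0],[0.0015,-0.004,0.085,0,0.003,0],[0.0015,-0.004,0.103,0,0.003,0],[0.0015,-0.004,0.103,0,0.003,0],[0.0015,-0.004,0.103,0,0.003,0]])

```text
t: 9.48
eef_pos: [0.3664, 0.2557, 0.1953]
orientation: [1.0, -0.0, 0.001, -0.0]
wrist_force: [0.2, 0.3, -0.4]
width: 0.0852
```

Call:
step_arm(rows=[[0,0,0,0,0,0],[0,0,0,0,0,0],[0,0,0,0,0,0],[0,0,0,0,0,0],[0,0,0,0,0,0],[0,0,0,0,0,0],[0,0,0,0,0,0],[0,0,0,0,0,0]], hand=0.02)

```text
t: 10.48
eef_pos: [0.3664, 0.2558, 0.1953]
orientation: [1.0, -0.0, 0.001, -0.0]
wrist_force: [-1.0, -0.8, 1.2]
width: 0.0314
```

Call:
step_arm(rows=[[0,0,-0.02,0,0,0],[0,0,-0.06,0,0,0],[0.02,0.017,-0.1,0,0,0],[0.06,0.05,-0.1,0,0,0],[0.1,0.083,-0.1,0,0,0],[0.14,0.117,-0.1,0,0,0],[0.18,0.15,-0.1,0,0,0],[0.213,0.178,-0.1,0,0,0]])

```text
t: 11.48
eef_pos: [0.5803, 0.076, 0.2947]
orientation: [1.0, -0.001, 0.0, -0.0]
wrist_force: [0.0, 0.9, -0.9]
width: 0.0316
```

Call:
step_arm(rows=[[0.008,0.006,0,0,0,0],[0.008,0.006,0,0,0,0]])

```text
t: 11.72
eef_pos: [0.588, 0.0696, 0.2938]
orientation: [1.0, -0.001, -0.001, -0.0]
wrist_force: [-0.8, -0.2, -3.1]
width: 0.031
```

```bash
python3 -c "
from h import *
wl('b5')"
```

```text
tcp [0.588  0.0696 0.2938] q [ 1.0e+00 -1.2e-03 -9.0e-04 -4.0e-04] t 11.725 w 0.031040195653448087 F [-0.8 -0.2 -3.1]
[257. 187.] 4726 box [216 149  85  82] mid [0.5899 0.0691] ext [0.064 0.068] ztop 0.017 topmid [0.5904 0.0692] bgr [ 53  58 165]
[462. 188.] 2481 box [427 162  73  50] mid [ 0.5981 -0.0875] ext [0.03  0.027] ztop 0.061 topmid [ 0.597  -0.0901] bgr [ 74 109 158]
[ 75. 228.] 4314 box [ 39 197  81  73] mid [0.5611 0.2234] ext [0.043 0.061] ztop 0.061 topmid [0.5511 0.2219] bgr [ 82 174 208]
[469. 330.] 714 box [451 316  32  31] mid [ 0.4438 -0.1353] ext [0.032 0.032] ztop 0.01 topmid [ 0.4436 -0.1352] bgr [180 196 207]
```

View pics/b5.png

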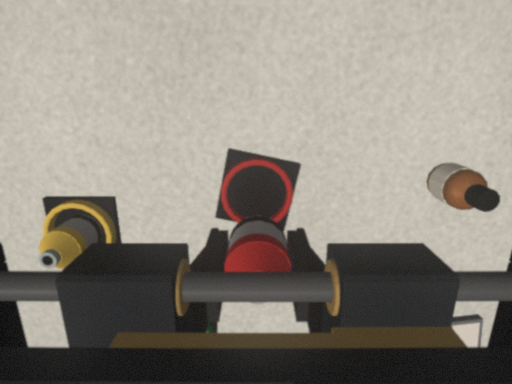

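Call:
step_arm(rows=[[0.001,0,0.02,0,0.001,0],[0.001,0,0.05,0,0.001,0],[0.001,0,0.075,0,0.001,0],[0.001,0,0.087,0,0.001,0],[0.001,0,0.091,0,0.001,0],[0.001,0,0.0915,0,0.001,0],[0.001,0,0.0915,0,0.001,0]])

```text
t: 12.65
eef_pos: [0.5889, 0.0705, 0.2034]
orientation: [1.0, -0.001, 0.0, -0.0]
wrist_force: [0.8, 0.9, -3.2]
width: 0.0317
```

Call:
step_arm(rows=[[0,0,0.0008,0,0,0],[0,0,0.0014,0,0,0],[0,0,0.0014,0,0,0]])

```text
t: 13.02
eef_pos: [0.5889, 0.0705, 0.2021]
orientation: [1.0, -0.001, 0.001, -0.001]
wrist_force: [0.3, 0.3, -1.6]
width: 0.0315
```

Call:
step_arm(rows=[[0,0,0.0006,0,0,0],[0,0,0.0012,0,0,0],[0,0,0.0012,0,0,0]])

```text
t: 13.4
eef_pos: [0.589, 0.0705, 0.2013]
orientation: [1.0, -0.001, 0.001, -0.0]
wrist_force: [-2.5, -0.6, 2.8]
width: 0.0312
```

Contact; release, rise and look.

Call:
step_arm(rows=[[0,0,0,0,0,0],[0,0,0,0,0,0],[0,0,0,0,0,0],[0,0,0,0,0,0],[0,0,0,0,0,0],[0,0,0,0,0,0]], hand=0.085)

```text
t: 14.15
eef_pos: [0.5889, 0.0705, 0.2013]
orientation: [1.0, -0.001, 0.001, -0.0]
wrist_force: [0.5, -0.2, 0.6]
width: 0.0815
```

Call:
step_arm(rows=[[0,0,-0.01,0,0,0],[0,0,-0.04,0,0,0],[0,0,-0.08,0,0,0],[0,0,-0.097,0,0,0],[0,0,-0.097,0,0,0]])

```text
t: 14.78
eef_pos: [0.5894, 0.0704, 0.3]
orientation: [1.0, -0.001, 0.002, -0.0]
wrist_force: [-0.5, 0.7, -0.9]
width: 0.0848
```

```bash
python3 -c "
from h import *
wl('b6')"
```

```text
tcp [0.5894 0.0704 0.3   ] q [ 1.0e+00 -6.0e-04  2.3e-03 -5.0e-04] t 14.775 w 0.08479598526322918 F [-0.5  0.7 -0.9]
[258. 192.] 4871 box [217 151  84  81] mid [0.588  0.0692] ext [0.068 0.067] ztop 0.059 topmid [0.5873 0.0695] bgr [ 51  55 145]
[457. 189.] 2332 box [424 165  71  48] mid [ 0.598  -0.0876] ext [0.03  0.027] ztop 0.061 topmid [ 0.5972 -0.0905] bgr [ 62  93 136]
[ 88. 225.] 3648 box [ 46 198  80  65] mid [0.5522 0.2234] ext [0.061 0.061] ztop 0.049 topmid [0.5637 0.2219] bgr [ 69 148 178]
[186. 328.] 2378 box [155 308  64  40] mid [0.4467 0.1392] ext [0.045 0.061] ztop 0.017 topmid [0.4488 0.1402] bgr [ 58 103  52]
[339. 324.] 512 box [323 314  36  19] mid [ 0.4543 -0.011 ] ext [0.018 0.031] ztop 0.029 topmid [ 0.4603 -0.0122] bgr [56 65 71]
```

View pics/b6.png

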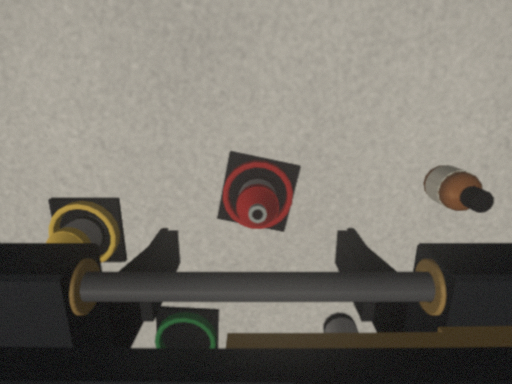

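Call:
step_arm(rows=[[-0.04,0.023,0,0,-0.004,0],[-0.09,0.052,0,0,-0.004,0],[-0.13,0.076,0,0,-0.004,0],[-0.143,0.083,0,0,-0.004,0],[-0.143,0.083,0,0,-0.004,0]])

```text
t: 15.45
eef_pos: [0.4452, -0.0126, 0.297]
orientation: [1.0, -0.001, -0.002, -0.001]
wrist_force: [0.4, 0.1, -0.8]
width: 0.0852
```

```bash
python3 -c "
from h import *
wl('b7')"
```

```text
tcp [ 0.4452 -0.0126  0.297 ] q [ 1.0e+00 -1.3e-03 -1.8e-03 -7.0e-04] t 15.45 w 0.08515889656847596 F [ 0.4  0.1 -0.8]
[145.  24.] 4169 box [100   0  89  58] mid [0.571  0.0714] ext [0.037 0.065] ztop 0.05 topmid [0.5769 0.069 ] bgr [ 33  39 127]
[364.   5.] 448 box [343   0  46  14] mid [ 0.5846 -0.0885] ext [0.009 0.024] ztop 0.038 topmid [ 0.582 -0.09 ] bgr [44 63 87]
[507.  61.] 273 box [502  42  10  38] mid [ 0.5486 -0.2076] ext [0.025 0.01 ] ztop 0.015 topmid [ 0.5473 -0.2064] bgr [77 80 86]
[ 80. 197.] 5029 box [ 40 161  80  74] mid [0.4378 0.1398] ext [0.063 0.061] ztop 0.017 topmid [0.4376 0.1405] bgr [54 94 43]
[256. 195.] 1793 box [235 169  43  52] mid [ 0.4471 -0.0123] ext [0.032 0.031] ztop 0.059 topmid [ 0.4469 -0.0123] bgr [ 65 102  60]
[397. 216.] 3450 box [376 172  42  91] mid [ 0.4182 -0.1358] ext [0.082 0.04 ] ztop 0.01 topmid [ 0.418  -0.1357] bgr [152 164 175]
```

View pics/b7.png

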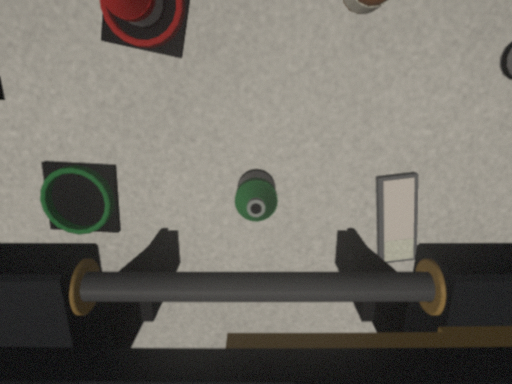

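Call:
step_arm(rows=[[0.001,0,0.03,0,0.003,0],[0.001,0,0.06,0,0.003,0],[0.001,0,0.085,0,0.003,0],[0.001,0,0.1,0,0.003,0],[0.001,0,0.1005,0,0.003,0],[0.001,0,0.1005,0,0.003,0]])

```text
t: 16.25
eef_pos: [0.4475, -0.0122, 0.1977]
orientation: [1.0, -0.001, 0.001, -0.001]
wrist_force: [-0.1, -0.2, -0.0]
width: 0.0853
```

Call:
step_arm(rows=[[0,0,0,0,0,0],[0,0,0,0,0,0],[0,0,0,0,0,0],[0,0,0,0,0,0],[0,0,0,0,0,0],[0,0,0,0,0,0],[0,0,0,0,0,0],[0,0,0,0,0,0]], hand=0.02)

```text
t: 17.25
eef_pos: [0.4475, -0.0122, 0.1978]
orientation: [1.0, -0.001, 0.001, -0.001]
wrist_force: [-1.3, 0.4, -0.1]
width: 0.0316
```

Call:
step_arm(rows=[[0,0,-0.02,0,0,0],[0,0,-0.06,0,0,0],[-0.001,-0.02,-0.09,0,0,0],[-0.004,-0.06,-0.09,0,0,0],[-0.007,-0.1,-0.09,0,0,0],[-0.009,-0.135,-0.09,0,0,0],[-0.0095,-0.152,-0.09,0,0,0],[-0.0095,-0.152,-0.09,0,0,0]])

```text
t: 18.25
eef_pos: [0.4377, 0.1406, 0.2876]
orientation: [1.0, 0.0, 0.001, -0.001]
wrist_force: [0.4, -0.8, -2.1]
width: 0.0315
```

```bash
python3 -c "
from h import *
wl('b8')"
```

```text
tcp [0.4377 0.1406 0.2876] q [ 1.e+00  3.e-04  5.e-04 -5.e-04] t 18.25 w 0.03151177073320886 F [ 0.4 -0.8 -2.1]
[143.  44.] 7622 box [97  0 92 91] mid [0.5515 0.2236] ext [0.061 0.061] ztop 0.061 topmid [0.5519 0.2221] bgr [ 82 171 207]
[353.  19.] 3399 box [304   0  98  48] mid [0.5671 0.0739] ext [0.029 0.062] ztop 0.043 topmid [0.5721 0.0704] bgr [ 52  56 163]
[  8. 155.] 863 box [  0 124  21  60] mid [0.4716 0.3413] ext [0.045 0.016] ztop 0.015 topmid [0.4701 0.3417] bgr [ 83 116 148]
[256. 189.] 4672 box [219 155  78  76] mid [0.4387 0.1405] ext [0.06  0.062] ztop 0.017 topmid [0.4409 0.1406] bgr [ 71 121  63]
```

View pics/b8.png

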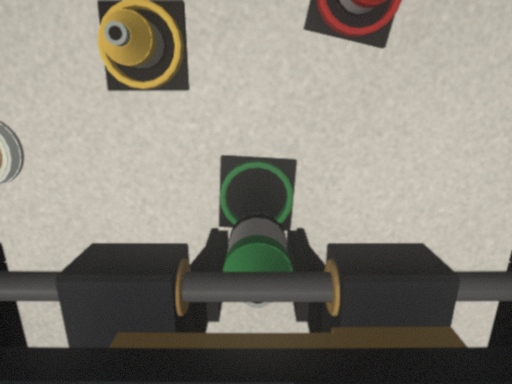

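Call:
step_arm(rows=[[0,0,0.02,0,0,0],[0,0,0.045,0,0,0],[0,0,0.068,0,0,0],[0,0,0.079,0,0,0],[0,0,0.083,0,0,0],[0,0,0.0835,0,0,0],[0,0,0.0835,0,0,0]])

```text
t: 19.18
eef_pos: [0.4385, 0.14, 0.2049]
orientation: [1.0, -0.0, 0.001, -0.0]
wrist_force: [0.7, -0.8, -0.6]
width: 0.0313
```

Call:
step_arm(rows=[[0,0,0.0007,0,0,0],[0,0,0.0014,0,0,0],[0,0,0.0014,0,0,0]])

```text
t: 19.55
eef_pos: [0.4387, 0.1401, 0.2037]
orientation: [1.0, -0.0, 0.002, -0.001]
wrist_force: [1.0, -0.0, 0.0]
width: 0.0318
```

Call:
step_arm(rows=[[0,0,0.0005,0,0,0],[0,0,0.0007,0,0,0],[0,0,0.0007,0,0,0]])

```text
t: 19.92
eef_pos: [0.4388, 0.1401, 0.2037]
orientation: [1.0, -0.0, 0.002, -0.0]
wrist_force: [-3.3, -0.7, 6.4]
width: 0.0314
```

Call:
step_arm(rows=[[0,0,0,0,0,0],[0,0,0,0,0,0],[0,0,0,0,0,0],[0,0,0,0,0,0],[0,0,0,0,0,0],[0,0,0,0,0,0]], hand=0.085)

```text
t: 20.68
eef_pos: [0.4388, 0.1401, 0.2037]
orientation: [1.0, -0.0, 0.002, -0.0]
wrist_force: [-0.6, -0.2, 0.3]
width: 0.0809
```

Call:
step_arm(rows=[[0,0,-0.01,0,0,0],[0,0,-0.04,0,0,0],[0,0,-0.08,0,0,0],[0,0,-0.097,0,0,0],[0,0,-0.097,0,0,0]])

```text
t: 21.3
eef_pos: [0.439, 0.1401, 0.302]
orientation: [1.0, 0.0, 0.003, -0.001]
wrist_force: [0.9, -0.3, 0.0]
width: 0.085
```

```bash
python3 -c "
from h import *
wl('b9')"
```

```text
tcp [0.439  0.1401 0.302 ] q [ 1.0e+00  0.0e+00  3.2e-03 -7.0e-04] t 21.3 w 0.08500688229426931 F [ 0.9 -0.3  0. ]
[347.  22.] 3825 box [301   0  93  55] mid [0.5702 0.0733] ext [0.035 0.063] ztop 0.049 topmid [0.5753 0.07  ] bgr [ 43  50 137]
[149.  51.] 6740 box [106   8  86  87] mid [0.5516 0.2236] ext [0.061 0.061] ztop 0.061 topmid [0.5517 0.2219] bgr [ 65 140 170]
[ 13. 154.] 1592 box [  0 120  34  66] mid [0.4729 0.3456] ext [0.052 0.025] ztop 0.016 topmid [0.4723 0.3461] bgr [ 84 120 154]
[256. 191.] 4800 box [221 156  74  73] mid [0.4379 0.1404] ext [0.062 0.062] ztop 0.065 topmid [0.4383 0.1393] bgr [ 62 103  55]
```

View pics/b9.png

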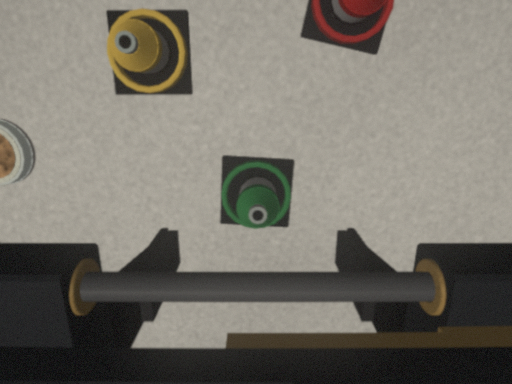

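Call:
step_arm(rows=[[0.015,0.05,0,0,-0.005,0],[0.03,0.1,0,0,-0.005,0],[0.05,0.16,0,0,-0.005,0],[0.068,0.22,0,0,-0.005,0],[0.086,0.28,0,0,-0.005,0],[0.105,0.335,0,0,-0.005,0],[0.112,0.361,0,0,-0.005,0],[0.112,0.361,0,0,-0.005,0]])

```text
t: 22.35
eef_pos: [0.5498, -0.2227, 0.298]
orientation: [1.0, -0.001, -0.002, -0.001]
wrist_force: [-0.6, 0.1, -0.8]
width: 0.0852
```

```bash
python3 -c "
from h import *
wl('b10')"
```

```text
tcp [ 0.5498 -0.2227  0.298 ] q [ 1.     -0.0015 -0.0022 -0.0013] t 22.35 w 0.08516480987873758 F [-0.6  0.1 -0.8]
[ 83. 137.] 2285 box [ 47 115  70  45] mid [ 0.5972 -0.0942] ext [0.03  0.026] ztop 0.061 topmid [ 0.5969 -0.091 ] bgr [36 61 96]
[254. 196.] 1875 box [232 169  44  54] mid [ 0.5511 -0.2205] ext [0.032 0.031] ztop 0.063 topmid [ 0.5507 -0.2204] bgr [117  70  50]
[173. 326.] 1498 box [153 302  42  46] mid [ 0.4112 -0.1398] ext [0.054 0.036] ztop 0.01 topmid [ 0.4104 -0.1393] bgr [146 158 168]
```

View pics/b10.png

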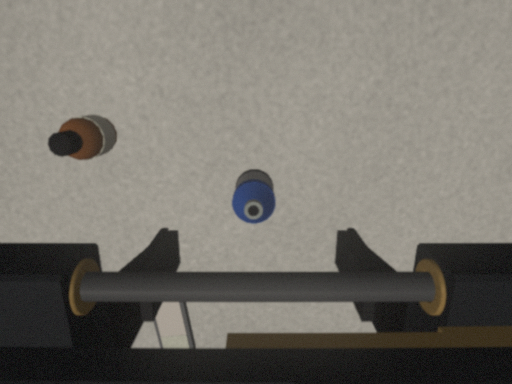

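Call:
step_arm(rows=[[0.0005,-0.002,0.03,0,0.003,0],[0.0005,-0.002,0.06,0,0.003,0],[0.0005,-0.002,0.085,0,0.003,0],[0.0005,-0.002,0.1,0,0.003,0],[0.0005,-0.002,0.1015,0,0.003,0],[0.0005,-0.002,0.1015,0,0.003,0]])

```text
t: 23.15
eef_pos: [0.55, -0.2188, 0.1973]
orientation: [1.0, -0.001, -0.0, -0.001]
wrist_force: [-0.0, 0.3, -0.2]
width: 0.0851
```

Call:
step_arm(rows=[[0,0,0,0,0,0],[0,0,0,0,0,0],[0,0,0,0,0,0],[0,0,0,0,0,0],[0,0,0,0,0,0],[0,0,0,0,0,0],[0,0,0,0,0,0],[0,0,0,0,0,0]], hand=0.02)

```text
t: 24.15
eef_pos: [0.55, -0.2188, 0.1973]
orientation: [1.0, -0.001, -0.001, -0.001]
wrist_force: [-0.7, 0.0, -0.4]
width: 0.0316
```

Call:
step_arm(rows=[[0,0,-0.02,0,0,0],[0,0,-0.06,0,0,0],[-0.03,0.007,-0.095,0,0,0],[-0.08,0.018,-0.095,0,0,0],[-0.13,0.03,-0.095,0,0,0],[-0.17,0.04,-0.095,0,0,0],[-0.19,0.044,-0.095,0,0,0],[-0.19,0.044,-0.095,0,0,0]])

```text
t: 25.15
eef_pos: [0.3593, -0.2632, 0.2935]
orientation: [1.0, -0.002, 0.0, -0.001]
wrist_force: [0.5, 0.1, -0.5]
width: 0.0315
```

```bash
python3 -c "
from h import *
wl('b11')"
```

```text
tcp [ 0.3593 -0.2632  0.2935] q [ 1.0e+00 -1.6e-03  1.0e-04 -8.0e-04] t 25.15 w 0.031541956775570305 F [ 0.5  0.1 -0.5]
[ 99. 120.] 4523 box [ 64  67  68 108] mid [ 0.4174 -0.1373] ext [0.081 0.041] ztop 0.01 topmid [ 0.4172 -0.1372] bgr [186 209 212]
[260. 185.] 4528 box [220 152  78  75] mid [ 0.3618 -0.2656] ext [0.061 0.063] ztop 0.017 topmid [ 0.3636 -0.2659] bgr [146  84  54]
```

View pics/b11.png

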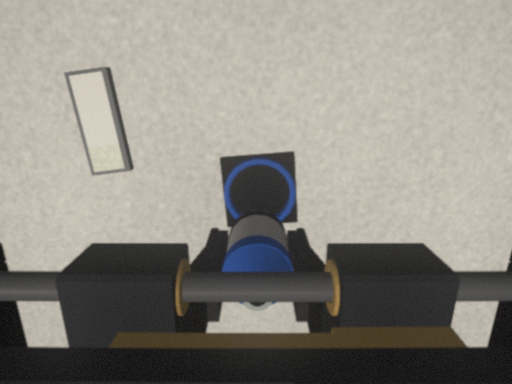

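Call:
step_arm(rows=[[0.001,0.0015,0.02,0,0,0],[0.001,0.0015,0.05,0,0,0],[0.001,0.0015,0.073,0,0,0],[0.001,0.0015,0.085,0,0,0],[0.001,0.0015,0.089,0,0,0],[0.001,0.0015,0.0895,0,0,0],[0.001,0.0015,0.0895,0,0,0]])

```text
t: 26.08
eef_pos: [0.3616, -0.2649, 0.2049]
orientation: [1.0, -0.001, 0.001, -0.0]
wrist_force: [-0.1, 0.5, -0.5]
width: 0.0316
```

Call:
step_arm(rows=[[0,0,0.0007,0,0,0],[0,0,0.0014,0,0,0],[0,0,0.0014,0,0,0]])

```text
t: 26.45
eef_pos: [0.3616, -0.2649, 0.2036]
orientation: [1.0, -0.001, 0.001, -0.0]
wrist_force: [-0.8, -0.3, -0.8]
width: 0.0314
```

Call:
step_arm(rows=[[0,0,0.0005,0,0,0],[0,0,0.0008,0,0,0],[0,0,0.0008,0,0,0]])

```text
t: 26.82
eef_pos: [0.3617, -0.2649, 0.2032]
orientation: [1.0, -0.001, 0.001, -0.0]
wrist_force: [-1.5, 2.3, 5.1]
width: 0.0313
```

Call:
step_arm(rows=[[0,0,0,0,0,0],[0,0,0,0,0,0],[0,0,0,0,0,0],[0,0,0,0,0,0],[0,0,0,0,0,0],[0,0,0,0,0,0]], hand=0.085)

```text
t: 27.58
eef_pos: [0.3617, -0.265, 0.2032]
orientation: [1.0, -0.001, 0.001, -0.0]
wrist_force: [-0.0, -0.6, 0.3]
width: 0.0813
```

Call:
step_arm(rows=[[0,0,-0.01,0,0,0],[0,0,-0.04,0,0,0],[0,0,-0.08,0,0,0],[0,0,-0.097,0,0,0],[0,0,-0.097,0,0,0]])

```text
t: 28.2
eef_pos: [0.3618, -0.2653, 0.3015]
orientation: [1.0, -0.001, 0.002, 0.001]
wrist_force: [-0.6, 0.0, -0.6]
width: 0.085
```

```bash
python3 -c "
from h import *
wl('b12')
p,d=grab_frame('side'); p2,d=grab_frame('scene')
cv2.imwrite('pics/c.png',np.hstack([cv2.resize(p[110:330,150:350],(400,440)),cv2.resize(p2[110:330,120:320],(400,440))]))"
```

```text
tcp [ 0.3618 -0.2653  0.3015] q [ 1.     -0.0013  0.0022  0.0011] t 28.2 w 0.08496234964499773 F [-0.6  0.  -0.6]
[100. 124.] 4223 box [ 66  73  66 104] mid [ 0.4174 -0.1373] ext [0.082 0.04 ] ztop 0.01 topmid [ 0.4171 -0.1373] bgr [153 172 176]
[256. 191.] 4818 box [217 155  76  73] mid [ 0.3605 -0.2657] ext [0.063 0.063] ztop 0.069 topmid [ 0.3631 -0.266 ] bgr [120  69  46]
```

View pics/b12.png

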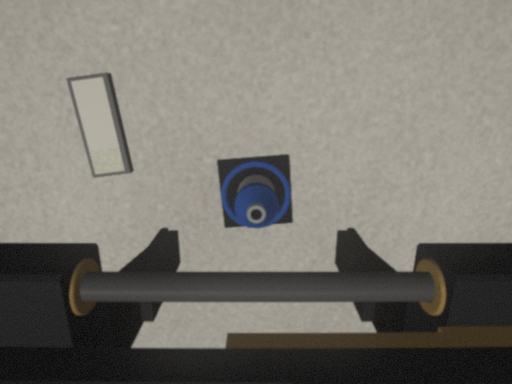

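View pics/c.png

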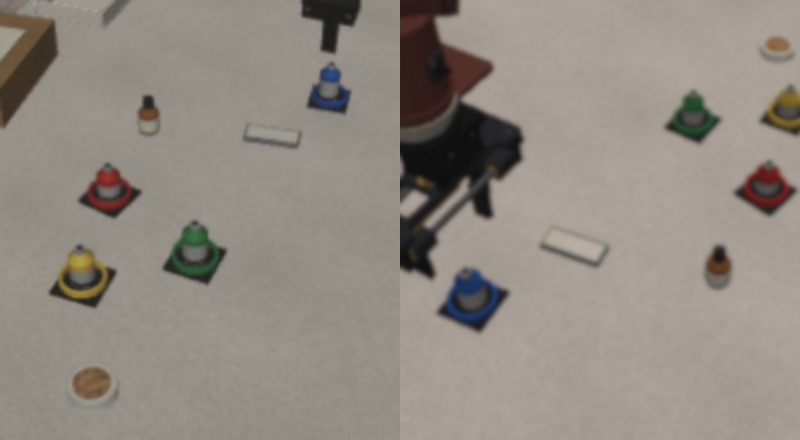

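All four stand centred in their cups and the gripper is clear, so I'm handing in.

```bash
python3 -c "
from cell import *
print(hand_in())"
```

```text
the job is handed in; nothing more can be done
None
```

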